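Put the stamps away in their trays

ROBOT

A 6-joint arm with a two-finger parallel gripper is mounted at the origin on the work surface. World frame = base frame: x ahead of the robot, y to its left, z up, the work surface at z = 0. Lengths are in m, angles in rad, forces in N, time in s.
With the tool pointing down it reaches from about 0.3 to 0.85 m from the base axis. Payload 4.2 kg.
Tool frame: the origin (TCP) lies at the very end of the fingers, on their centre line; the grasp point (between the pads) lies 19 mm behind it; z points along the fingers, y is the line along which they close (so a half turn about z gives the same grasp; the last joint's range is limited). The gripper opens to 91 mm and grips with 3 to 60 N. Pads are 32 mm wide; open, the fingers measure 118 mm over their backs; the gripper's body (76 mm by 178 mm) begins 60 mm behind the grasp point.
Start: joints at [1.183, 0.32, 1.565, -0, 1.257, -0.02], TCP at [0.207, 0.537, 0.214] pointing down, gripper open.
Joint ranges: [-3.11, 3.11], [-0.84, 2.01], [0.21, 2.61], [-1.34, 4.49], [0.05, 2.63], [-2.56, 2.56]. Speed limits (rad/s): [2.57, 2.57, 3.14, 3.14, 3.14, 3.14].

INTERFACE

Orientations are given as [roll, pitch, yaw] about the fixed x, y, z axes, in that order (R = Rz(yaw) Ry(pitch) Rx(roll)).
In Python, from station import telemetry, imaging, bot gives the robot as it stands.
- The arm moves only by the tool step_arm, never from a script. Its argument "rows" is a list of rows, each an object with "xyz": the shift along the world's x, y, z in cm, a list of three; "delta_rot": the turn, a rotation vector about the world's x, y, z in rad, a list of three. In form: [{"xyz": [dx, dy, dz], "delta_rot": [wx, wy, wz]}, ...]. A call has 1 to 8 rows; each row is the pose to reach, as a shift and turn from the pose commanded when the call began; what a row does not reach only later rows make up. A row lasts 1/12 s, in which the tool goes at most 41.7 mm and 7.16 degrees, less where a joint would pass 70% of its speed; a pose out of reach is approached as far as the arm can. A call with a gripper value outside its range is refused whole. "claw" is the opening, from 0 (shut) to 1 (fully open), set as the call begins (left out, the last holds). The fingers move at their own pace and stop on an object; the grip force is fixed at half the most. Time passes only in rows, so rows that repeat a pose let the fingers close. It gives the time, the measured TCP pose, the force and the opening at its end, in the units of the state.
- telemetry.sense(): the state, without advancing time (a new reading comes with each control period).
- imaging.get_image(name): name is "scene" or "top"; returns a dict with "frame" (420x560x3 uint8, red, green, blue), "mtx" (3x3 intrinsics, pixels), "R" (3x3) and "t" (3): a world point X has camera coordinates R X + t. Camera axes: x right, y down, z forward; pixel columns grow to the right and rows downward; lengths in m; the calibration is good to about 2 mm. A picture is of the moment at which its call begins. There is no depth.
- bot.job_done(): hands the job in, once; it reports no verdict.
The state is a dict: "time": time; "joint_pos": joint angles; "dq": joint speeds; "tau": joint torques, N m; "ee_pos": TCP position; "tcp_rot": TCP orientation; "wrist_force": force on the tool from outside, world axes, zero at the start; "ft_torque": the same for the moment, N m; "finger_gap": opening from 0.0 (shut) to 1.0 (fully open).
Only numpy, scipy, OpenCV 4.12 (cv2) and the standard library are available. Lean on these libraries where they do the work, as an engineer would, in place of code of your own. Each camera call takes 0.05 s, during which the arm holds its last target. There are 200 camera calls.

TASK

Clear up the stamping desk: stand each of the four black stamps upright in the grey tray of its own shape and size - large round, small round, square and oblong - flat on the tray's floor. Leave the glue stick and the upright carton standing where they are.

Things in the scene. Friction and masses are not known exactly. Their poses are not given: they have to be found in the camera images.
- stamp_large_mid (a point): large round self-inking stamp: black foot 52 mm in diameter and 24 mm high, above it from 32 mm a black round grip 42 mm in diameter up to the flat top (white label) at 76 mm. Loose, about 60 to 130 g, standing upright on the table at the start. The point is on its axis, half-way up; z is up along the stamp.
- stamp_small_mid (a point): small round self-inking stamp: black foot 34 mm in diameter and 24 mm high, above it from 32 mm a black round grip 26 mm in diameter up to the flat top (white label) at 66 mm. Loose, about 60 to 130 g, standing upright on the table at the start. The point is on its axis, half-way up; z is up along the stamp.
- stamp_square_mid (a point): square self-inking stamp: black foot 46 x 46 mm and 24 mm high, above it from 32 mm a black grip 36 x 36 mm up to the flat top (white label) at 74 mm. Loose, about 60 to 130 g, standing upright on the table at the start. The point is on its axis, half-way up; z is up along the stamp, x and y are square to its sides.
- stamp_oblong_mid (a point): oblong self-inking stamp: black foot 66 mm (x) x 34 mm (y) and 24 mm high, above it from 32 mm a black grip 56 mm (x) x 25 mm (y) up to the flat top (white label) at 70 mm. Loose, about 60 to 130 g, standing upright on the table at the start. The point is on its axis, half-way up; z is up along the stamp, x runs along its long side.
- tray_large: large round grey plastic tray, 76 mm outside, open round well 70 mm across, for the large round stamp. The tray is fixed to the table, 16 mm high, walls 3 mm, floor 4 mm thick, and it lies in any free place of the table. Origin: centre of its underside, on the table; z up.
- tray_small: small round grey plastic tray, 56 mm outside, open round well 50 mm across, for the small round stamp. The tray is fixed to the table, 16 mm high, walls 3 mm, floor 4 mm thick, and it lies in any free place of the table. Origin: centre of its underside, on the table; z up.
- tray_square: square grey plastic tray, 70 x 70 mm outside, open well 64 x 64 mm, for the square stamp. The tray is fixed to the table, 16 mm high, walls 3 mm, floor 4 mm thick, and it lies in any free place of the table. Origin: centre of its underside, on the table; z up, x and y are square to its walls.
- tray_oblong: oblong grey plastic tray, 90 mm (x) x 58 mm (y) outside, open well 84 mm (x) x 52 mm (y), for the oblong stamp. The tray is fixed to the table, 16 mm high, walls 3 mm, floor 4 mm thick, and it lies in any free place of the table. Origin: centre of its underside, on the table; z up, x runs along its long side.
- carton_mid (a point): stamp carton, a closed upright white and blue box 44 x 44 mm, 88 mm high, loose; to be left alone. The point is its centre, half-way up.
- glue_mid (a point): glue stick standing upright, 28 mm in diameter, 85 mm high, yellow with a white cap, loose; to be left alone. The point is on its axis, half-way up. (A flat white eraser, 44 x 20 x 12 mm, also lies among the things and does not matter.)
Things that resemble listed ones, but are neither listed nor needed, are in the scene too. Leave any green, purple or yellow look-alike of the tray_large alone.

How it is judged:
At the end, for the whole second after the job is handed in: Each stamp stands in the tray of its own shape and size: its axis within 15 mm of the tray's centre (any place inside the well will do), its foot flat on the tray's floor (height within about 4 to 6 mm), upright to within 0.12 rad, released and at rest (horizontal distance between stamp_large_mid and tray_large below 0.015 m and z of stamp_large_mid in the frame of tray_large between 0.036 and 0.046 m and angle between each of stamp_large_mid, stamp_small_mid, stamp_square_mid, stamp_oblong_mid's own z axis and vertical below 0.12 rad and linear speed of each of stamp_large, stamp_small, stamp_square, stamp_oblong below 0.02 m/s and horizontal distance between stamp_small_mid and tray_small below 0.015 m and z of stamp_small_mid in the frame of tray_small between 0.031 and 0.041 m and horizontal distance between stamp_square_mid and tray_square below 0.015 m and z of stamp_square_mid in the frame of tray_square between 0.035 and 0.045 m and horizontal distance between stamp_oblong_mid and tray_oblong below 0.015 m and z of stamp_oblong_mid in the frame of tray_oblong between 0.033 and 0.043 m); the robot touches nothing.
It fails at once if the glue stick is pushed more than 25 mm or knocked over (distance of glue_mid from where it was at the start of the episode above 0.025 m).
It fails at once if the carton is pushed more than 25 mm or knocked over (distance of carton_mid from where it was at the start of the episode above 0.025 m).
It also fails if it takes over 125 s, if anything falls off the work surface, if the arm or the gripper's body presses on something with over 40 N, if the wrist force passes 120 N, or if a joint passes its speed limit or range.

## Working session

There is one attempt and no reset: what is moved stays moved. The work goes in short steps, Python scripts to look and compute and a tool call to move; the robot and the scene stay as the last step left them, time stands still between calls to the robot, and variables do not carry over. Pictures are saved under pics/ and viewed, on a budget of 14 in all, crops included, one or two more only if the job needs it, and the job is handed in when it is done.

Besides the shell and the picture viewer there is one more tool, called by a JSON object that holds its "method" and its "body", one argument or row to a line. step_arm: Moves the arm, as the interface text tells. Its arguments: {"type":"object","properties":{"rows":{"type":"array","items":{"type":"object","properties":{"xyz":{"type":"array","items":{"type":"number"}},"delta_rot":{"type":"array","items":{"type":"number"}}}}},"claw":{"type":"number"}},"required":["rows"]}

```bash
ls; mkdir -p pics
python3 - <<'E'
from station import telemetry, imaging, bot
import cv2,numpy as np
s=telemetry.sense();print(s)
for n in("scene","top"):
    d=imaging.get_image(n);np.savez(n+"0.npz",**d);cv2.imwrite(f"pics/{n}0.png",d["frame"][:,:,::-1]);print(n,d["mtx"],d["R"],d["t"],-d["R"].T@d["t"])
E
```

```text
pics
{'time': 0.0, 'joint_pos': array([ 1.18297706e+00,  3.20283778e-01,  1.56568790e+00, -7.98702645e-06,
        1.25739713e+00, -1.99871009e-02]), 'dq': array([-0.00062514, -0.00115289, -0.00024231,  0.00011119,  0.00103502,
       -0.00080253]), 'tau': array([-2.78956995e-04, -4.12468493e+01, -2.31963712e+01,  7.27287331e-02,
        4.57354845e-02, -1.58072667e-04]), 'ee_pos': array([0.2065668 , 0.5360644 , 0.21312151]), 'tcp_rot': array([-3.13981670e+00, -2.79057013e-05,  2.77376293e+00]), 'wrist_force': array([-0.73733512, -0.71850543,  0.14650063]), 'ft_torque': array([ 0.01618326,  0.00297134, -0.01838975]), 'finger_gap': 1.0023033276328546}
scene [[431.83051088   0.         277.99325742]
 [  0.         431.83051088 217.7080297 ]
 [  0.           0.           1.        ]] [[ 0.34137857  0.93991468  0.00458906]
 [ 0.55562187 -0.19785999 -0.80754924]
 [-0.75811939  0.27822979 -0.58978231]] [-0.17118699 -0.25415825  1.50211615] [ 1.33843884 -0.30732005  0.68146182]
top [[440.56459724   0.         278.92420106]
 [  0.         440.56459724 209.82928521]
 [  0.           0.           1.        ]] [[-0.01626568 -0.99965555 -0.02059629]
 [-0.98223534  0.01982688 -0.18660285]
 [ 0.18694693  0.01719518 -0.98221951]] [0.01466445 0.5325447  1.02618858] [ 0.33147995 -0.0135448   1.10761884]
```

View pics/top0.png

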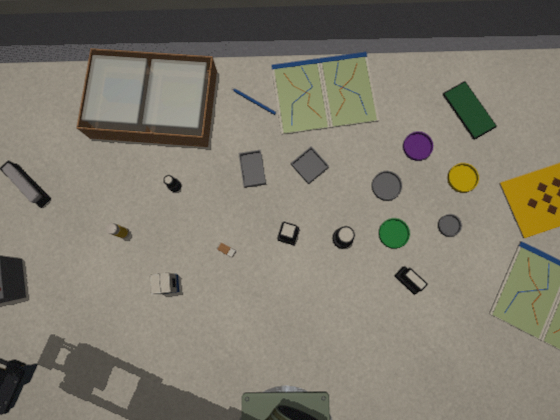

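View pics/scene0.png

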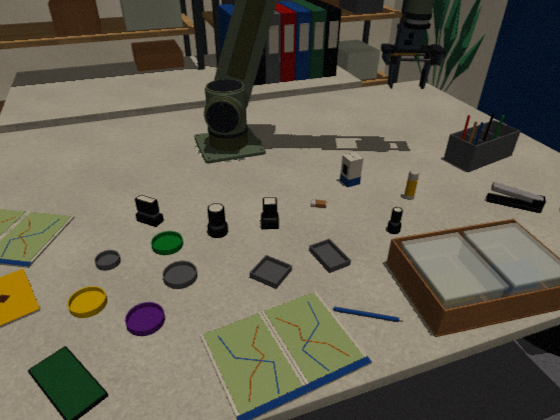

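Top view: candidates for the large tray are grey (386,186), plus green (394,233), purple (418,146) and yellow (463,178) look-alikes, so I choose grey. The small tray is (449,226), square (310,165) and oblong (253,169). Stamps are large (344,236), small (172,183), square (288,233) and oblong (411,280); other black things are the stapler (25,184) and the pen box (10,280). The carton is at (166,283) and the glue at (119,231). Next I segment and triangulate in both views.

```bash
cat > h.py <<'E'
import cv2,numpy as np
def ray(d,p):
    v=d["R"].T@np.linalg.inv(d["mtx"])@np.array([p[0],p[1],1.]);return -d["R"].T@d["t"],v/np.linalg.norm(v)
def plane(d,p,z):
    c,v=ray(d,p);return c+v*(z-c[2])/v[2]
def tri(d1,p1,d2,p2):
    P=[d["mtx"]@np.c_[d["R"],d["t"]] for d in(d1,d2)]
    X=cv2.triangulatePoints(P[0],P[1],np.float64(p1).reshape(2,1),np.float64(p2).reshape(2,1))[:,0];X=X[:3]/X[3]
    (c,v),(e,w)=ray(d1,p1),ray(d2,p2);n=np.cross(v,w);return X,abs((e-c)@n/np.linalg.norm(n))
def blob(d,seed,r,kind):
    f=d["frame"].astype(int);m=f.max(2);u,v=seed
    bg=np.median(f[max(0,v-60):v+60,max(0,u-60):u+60].max(2))
    k=(m>bg*1.18)&(f.max(2)-f.min(2)<40) if kind=="white" else (m<bg*.75)
    w=np.zeros_like(m,np.uint8);w[max(0,v-r):v+r,max(0,u-r):u+r]=1
    k=(k*w).astype(np.uint8)
    cs,_=cv2.findContours(k,cv2.RETR_EXTERNAL,cv2.CHAIN_APPROX_NONE)
    c=max(cs,key=cv2.contourArea);M=cv2.moments(c)
    return c,np.array([M["m10"],M["m01"]])/M["m00"],bg
E
cat > m.py <<'E'
from h import *
T=dict(np.load("top0.npz"));S=dict(np.load("scene0.npz"))
vis={n:cv2.resize(d["frame"],None,fx=2,fy=2,interpolation=cv2.INTER_NEAREST)[:,:,::-1].copy() for n,d in(("t",T),("s",S))}
for n,a,b,k,ra,rb in[("large",(344,234),(216,208),"white",14,12),("small",(170,181),(397,210),"white",9,8),("square",(288,230),(270,203),"white",13,10),("oblong",(412,279),(148,202),"white",17,14),
 ("t_large",(386,186),(180,274),"g",19,20),("t_small",(449,226),(108,260),"g",14,15),("t_square",(310,165),(271,272),"g",22,24),("t_oblong",(253,169),(330,256),"g",24,24)]:
    ca,pa,bga=blob(T,a,ra,k);cb,pb,bgb=blob(S,b,rb,k)
    for q,c in(("t",ca),("s",cb)): cv2.drawContours(vis[q],[c*2],-1,(0,0,255),1)
    X,g=tri(T,pa,S,pb);z=X[2] if k=="white" else .008
    W=np.float32([plane(T,p,z)[:2] for p in ca[:,0]]);r=cv2.minAreaRect(W*1000)
    print(n,pa.round(1),pb.round(1),"X",X.round(4),"gap",round(g,4),"rect mm",np.round(r[0],1),np.round(r[1],1),round(r[2],1),"topplane",plane(T,pa,z)[:2].round(4),"sceneplane",plane(S,pb,z)[:2].round(4))
cv2.imwrite("pics/v.png",np.vstack([vis["t"][220:640,260:1020],vis["s"][380:600,180:940]][:1])) 
t=vis["t"][260:620,300:960];s=vis["s"][380:590,160:820];cv2.imwrite("pics/v.png",np.vstack([t,s]))
for n,a in(("glue",(119,231)),("carton",(162,283))):print(n,plane(T,a,.085))
E
python3 m.py
```

```text
Traceback (most recent call last):
  File "m.py", line 6, in <module>
    ca,pa,bga=blob(T,a,ra,k);cb,pb,bgb=blob(S,b,rb,k)
              ~~~~^^^^^^^^^^
  File "h.py", line 17, in blob
    c=max(cs,key=cv2.contourArea);M=cv2.moments(c)
ValueError: max() iterable argument is empty
```

Run:
```python
import numpy as np,cv2
T=np.load("top0.npz")["frame"];S=np.load("scene0.npz")["frame"]
g=lambda f,u,v,r:print(f[v-r:v+r,u-r:u+r].max(2))
g(T,344,236,13);g(T,172,183,10)
a=cv2.resize(T[130:310,140:480],None,fx=2.3,fy=2.3,interpolation=cv2.INTER_CUBIC)[:,:,::-1]
b=cv2.resize(S[170:300,80:420],None,fx=2.3,fy=2.3,interpolation=cv2.INTER_CUBIC)[:,:,::-1]
cv2.imwrite("pics/z.png",np.vstack([a,b])[:600])
```

```text
[[153 152 151 154 156 156 154 154 152 153 153 151 154 153 152 154 154 154
  151 151 152 156 159 152 153 153]
 [154 152 151 154 157 154 152 152 151 152 150 150 155 157 156 153 153 152
  152 150 150 153 156 154 150 152]
 [156 155 155 155 156 155 150 150 148 149 151 153 154 142 132 132 145 153
  151 151 153 151 153 150 147 152]
 [152 158 158 160 157 155 153 147 149 147 130 115 108  87  78  79  89 100
  120 142 151 152 151 149 149 150]
 [150 155 157 160 157 156 154 150 131 102  76  60  78  87 102 111  97  72
   71 100 137 150 149 151 153 156]
 [149 152 157 160 158 157 136 107  78  46  70 121 147 151 154 159 154 147
  118  72  85 133 150 153 155 157]
 [151 152 151 155 144 113  81  48  36  75 127 158 166 166 169 170 169 168
  161 133  87  89 136 150 150 152]
 [152 153 152 141 105  60  36  36  53 120 160 166 167 167 169 170 168 170
  170 163 122  71  94 134 148 151]
 [152 153 150 114  61  37  27  38  97 148 165 165 165 166 169 167 167 166
  170 169 157 116  86 128 152 150]
 [155 154 128  73  44  32  29  54 131 165 168 166 166 166 167 167 163 167
  169 167 168 130  79 109 142 152]
 [156 145 
[... 2735 characters left out ...]
  19  16
   31  93]
 [154 156 159 150  97  26  21  17  11  15  17  19  13  24  22  20  23  17
   23  74]
 [154 156 160 158 117  53  24  15  18  22  14  19  24  29  30  23  15  22
   18  73]
 [151 153 156 155 144  93  28  16  16  23  24  25  25  28  22  18  14  21
   26 110]
 [154 154 155 155 154 127  73  35  30  29  21  22  15  16  19  17  18  20
   47 126]
 [155 153 150 153 153 146 121  72  36  24  18  19  21  20  22  16  23  35
   68 128]
 [153 152 152 155 157 153 146 136  91  19  17  19  15  18  13  14  34  68
   83 132]
 [154 153 153 153 156 154 153 152 139 115  71  21  12  22  36  60  77  83
   89 134]
 [155 152 151 149 151 151 155 153 153 150 112  75  75  73  78  83  88 120
  137 146]]
```

View pics/z.png

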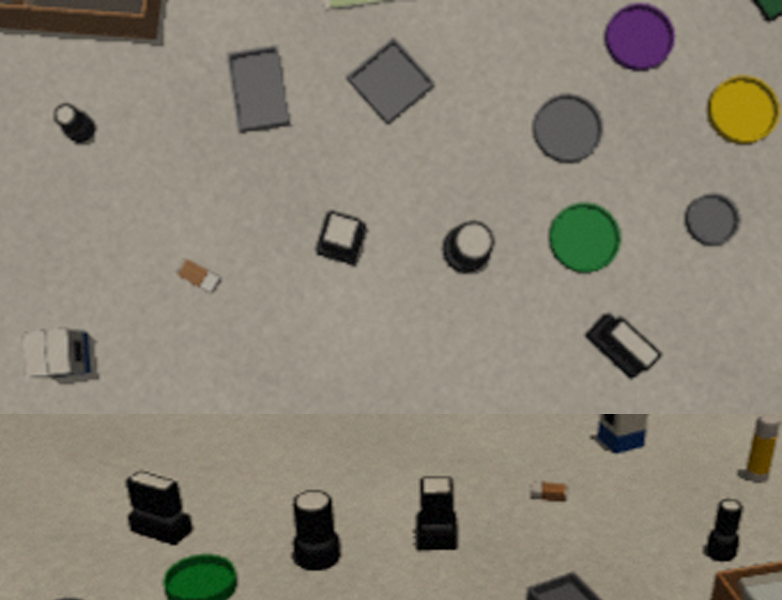

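The choice is clear: four distinct stamps and the grey trays. I'll segment the labels as connected bright islands.

```bash
python3 - <<'E'
s=open("h.py").read();i=s.index("def blob");s=s[:i]+'''def blob(d,seed,kind,th=.82):
    f=d["frame"].astype(int);m=f.max(2).astype(np.uint8);u,v=seed
    bg=np.median(m[v-60:v+60,max(0,u-60):u+60])
    k=(m>bg*th) if kind=="white" else (m<bg*.75)
    n,L=cv2.connectedComponents(k.astype(np.uint8),connectivity=4)
    w=(L==L[v,u]).astype(np.uint8) if k[v,u] else np.zeros_like(m)
    c,_=cv2.findContours(w,cv2.RETR_EXTERNAL,cv2.CHAIN_APPROX_NONE)
    c=max(c,key=cv2.contourArea);q=np.zeros_like(m);cv2.drawContours(q,[c],-1,1,-1);M=cv2.moments(q,True)
    return c,np.array([M["m10"],M["m01"]])/M["m00"],M["m00"]
'''
open("h.py","w").write(s)
import re
m=open("m.py").read()
m=re.sub(r",ra,rb in",' in',m);m=re.sub(r'("white"|"g"),\d+,\d+\)',r'\1)',m)
m=m.replace("blob(T,a,ra,k)","blob(T,a,k)").replace("blob(S,b,rb,k)","blob(S,b,k)").replace('print(n,','print(n,bga,bgb,')
m=m.replace("(170,181)","(168,179)").replace("(148,202)","(147,200)")
open("m.py","w").write(m)
E
python3 m.py
```

```text
large 151.0 75.0 [345.6 234.2] [215.2 207.1] X [ 0.4664 -0.1516  0.0756] gap 0.0005 rect mm [ 465.8 -151.2] [30.5 30.9] 87.6 topplane [ 0.4665 -0.1513] sceneplane [ 0.4663 -0.1518]
small 38.0 18.0 [167.9 179.2] [397.2 209.1] X [0.6118 0.2758 0.0654] gap 0.0002 rect mm [611.7 276.3] [14.6 15.5] 44.6 topplane [0.6118 0.2759] sceneplane [0.6118 0.2757]
square 129.0 61.0 [287.7 229.7] [269.2 200.5] X [ 0.4799 -0.0157  0.0732] gap 0.0007 rect mm [479.9 -15.6] [27.  26.5] 70.4 topplane [ 0.48   -0.0154] sceneplane [ 0.4798 -0.016 ]
oblong 137.0 129950.0 [415.5 279. ] [240.7 250.8] X [ 0.4241 -0.2264 -0.035 ] gap 0.2687 rect mm [ 362.6 -338.6] [50.4 16.5] 42.6 topplane [ 0.3626 -0.3386] sceneplane [ 0.52   -0.1074]
t_large 724.0 802.0 [386.3 185.6] [179.6 274.5] X [ 0.5989 -0.2703  0.0056] gap 0.0004 rect mm [ 598.7 -269.1] [76.7 76.2] 88.7 topplane [ 0.5983 -0.2695] sceneplane [ 0.6014 -0.2706]
t_small 441.0 434.0 [449.  225.1] [107.3 259.9] X [ 0.4934 -0.4206  0.006 ] gap 0.0004 rect mm [ 493.7 -419.6] [54.9 58.9] 42.3 topplane [ 0.4931 -0.4196] sceneplane [ 0.4958 -0.4205]
t_square 781.0 888.0 [309.4 165.2] [270.4 271.4] X [ 0.6576 -0.0752  0.0053] gap 0.0001 rect mm [656.8 -75.1] [74.4 73.7] 38.9 topplane [ 0.6568 -0.0751] sceneplane [ 0.6603 -0.076 ]
t_oblong 792.0 857.0 [252.1 168.7] [329.1 255.3] X [0.6518 0.0741 0.0048] gap 0.0008 rect mm [650.8  73.3] [95.6 58.3] 8.2 topplane [0.6507 0.0735] sceneplane [0.6551 0.0727]
glue 792.0 857.0 [0.48289232 0.38254698 0.085     ]
carton 792.0 857.0 [0.36002538 0.27646631 0.085     ]
```

Run:
```python
from h import *
T=dict(np.load("top0.npz"));S=dict(np.load("scene0.npz"))
for th in(.82,.9,.95,1.0,1.05):
    ca,pa,a=blob(T,(412,279),"white",.85)
    for sd in((147,200),(148,203)):
        try:
            cb,pb,b=blob(S,sd,"white",th);print(th,a,b,pb,tri(T,pa,S,pb))
        except Exception as e: print(th,sd,e)
W=np.float32([plane(T,p,.07)[:2] for p in ca[:,0]])*1000;print(cv2.minAreaRect(W),plane(T,pa,.07))
# foot/body yaw of square & oblong via dark foot lower corner lines
for n,sd in(("sq",(290,237)),("ob",(405,285))):
    c,p,a=blob(T,(sd[0],sd[1]+3),"g");W=np.float32([plane(T,p,.012)[:2] for p in c[:,0]])*1000;print(n,a,cv2.minAreaRect(W))
```

```text
0.82 132.0 129950.0 [240.73063486 250.83506733] (array([ 0.42391488, -0.22654357, -0.03496586]), np.float64(0.26904627722865754))
0.82 (148, 203) max() iterable argument is empty
0.9 132.0 53.0 [145.50943396 198.50943396] (array([ 0.35952713, -0.30902136,  0.06910626]), np.float64(0.0004691568724779366))
0.9 (148, 203) max() iterable argument is empty
0.95 132.0 50.0 [145.26 198.48] (array([ 0.35948917, -0.30930679,  0.06918729]), np.float64(0.00014343777903001492))
0.95 (148, 203) max() iterable argument is empty
1.0 132.0 49.0 [145.10204082 198.46938776] (array([ 0.35946614, -0.30949279,  0.06921614]), np.float64(0.000528854063401227))
1.0 (148, 203) max() iterable argument is empty
1.05 132.0 37.0 [144.86486486 198.62162162] (array([ 0.35944767, -0.30988231,  0.06878317]), np.float64(0.0010568671005602816))
1.05 (148, 203) max() iterable argument is empty
((359.7536315917969, -308.7085876464844), (45.73625946044922, 15.020427703857422), 42.5866584777832) [ 0.35947557 -0.30900312  0.07      ]
sq 400.0 ((480.3337097167969, -16.908939361572266), (50.100460052490234, 52.71135711669922), 72.49666595458984)Traceback (most recent call last):
  File "<stdin>", line 12, in <module>
  File "h.py", line 17, in blob
    c=max(c,key=cv2.contourArea);q=np.zeros_like(m);cv2.drawContours(q,[c],-1,1,-1);M=cv2.moments(q,True)
ValueError: max() iterable argument is empty
```

{"method": "step_arm", "body": {
  "rows": [
    {"xyz": [5, -3.3, 0]},
    {"xyz": [10, -6.5, 0]},
    {"xyz": [15, -10, 0]},
    {"xyz": [20, -13, 0]},
    {"xyz": [25, -16, 0]},
    {"xyz": [30, -19.5, 0]},
    {"xyz": [35, -23, 0]},
    {"xyz": [40.5, -26, 0]}
  ],
  "claw": 0.7
}}

```text
invalid input at $.rows[0]: expected keys xyz, delta_rot
```

{"method": "step_arm", "body": {
  "rows": [
    {"xyz": [40.5, -26, 0], "delta_rot": [0, 0, 0]},
    {"xyz": [40.5, -26, 0], "delta_rot": [0, 0, 0]},
    {"xyz": [40.5, -26, 0], "delta_rot": [0, 0, 0]},
    {"xyz": [40.5, -26, 0], "delta_rot": [0, 0, 0]},
    {"xyz": [40.5, -26, 0], "delta_rot": [0, 0, 0]},
    {"xyz": [40.5, -26, 0], "delta_rot": [0, 0, 0]},
    {"xyz": [40.5, -26, 0], "delta_rot": [0, 0, 0]},
    {"xyz": [40.5, -26, 0], "delta_rot": [0, 0, 0]}
  ],
  "claw": 0.7
}}

```text
time: 0.77
ee_pos: [0.4885, 0.3549, 0.2136]
tcp_rot: [-3.141, -0.001, 2.774]
wrist_force: [0.4, 1.0, 0.7]
finger_gap: 0.698
```

{"method": "step_arm", "body": {
  "rows": [
    {"xyz": [11.5, -7.5, -5], "delta_rot": [0, 0, 0]},
    {"xyz": [11.5, -7.5, -5], "delta_rot": [0, 0, 0]},
    {"xyz": [11.5, -7.5, -5], "delta_rot": [0, 0, 0]},
    {"xyz": [11.5, -7.5, -5], "delta_rot": [0, 0, 0]},
    {"xyz": [11.5, -7.5, -5], "delta_rot": [0, 0, 0]},
    {"xyz": [11.5, -7.5, -5], "delta_rot": [0, 0, 0]},
    {"xyz": [11.5, -7.5, -5], "delta_rot": [0, 0, 0]},
    {"xyz": [11.5, -7.5, -5], "delta_rot": [0, 0, 0]}
  ]
}}

```text
time: 1.43
ee_pos: [0.6014, 0.2825, 0.1646]
tcp_rot: [3.141, 0.0, 2.775]
wrist_force: [0.4, -0.1, -0.9]
finger_gap: 0.702
```

{"method": "step_arm", "body": {
  "rows": [
    {"xyz": [1.05, -0.65, -4], "delta_rot": [0, 0, 0]},
    {"xyz": [1.05, -0.65, -7], "delta_rot": [0, 0, 0]},
    {"xyz": [1.05, -0.65, -10], "delta_rot": [0, 0, 0]},
    {"xyz": [1.05, -0.65, -12], "delta_rot": [0, 0, 0]},
    {"xyz": [1.05, -0.65, -12.8], "delta_rot": [0, 0, 0]},
    {"xyz": [1.05, -0.65, -12.8], "delta_rot": [0, 0, 0]},
    {"xyz": [1.05, -0.65, -12.8], "delta_rot": [0, 0, 0]}
  ]
}}

```text
time: 2.02
ee_pos: [0.613, 0.276, 0.0373]
tcp_rot: [3.14, 0.001, 2.775]
wrist_force: [0.8, 0.3, 0.8]
finger_gap: 0.703
```

{"method": "step_arm", "body": {
  "rows": [
    {"xyz": [0, 0, 0], "delta_rot": [0, 0, 0]},
    {"xyz": [0, 0, 0], "delta_rot": [0, 0, 0]},
    {"xyz": [0, 0, 0], "delta_rot": [0, 0, 0]},
    {"xyz": [0, 0, 0], "delta_rot": [0, 0, 0]},
    {"xyz": [0, 0, 0], "delta_rot": [0, 0, 0]},
    {"xyz": [0, 0, 0], "delta_rot": [0, 0, 0]},
    {"xyz": [0, 0, 0], "delta_rot": [0, 0, 0]},
    {"xyz": [0, 0, 0], "delta_rot": [0, 0, 0]}
  ],
  "claw": 0.1
}}

```text
time: 2.68
ee_pos: [0.6129, 0.275, 0.0362]
tcp_rot: [3.141, 0.0, 2.774]
wrist_force: [1.0, 0.5, 1.9]
finger_gap: 0.279
```

{"method": "step_arm", "body": {
  "rows": [
    {"xyz": [0, 0, 3], "delta_rot": [0, 0, 0]},
    {"xyz": [0, 0, 6], "delta_rot": [0, 0, 0]},
    {"xyz": [0, 0, 10], "delta_rot": [0, 0, 0]},
    {"xyz": [-0.6, -3.5, 12], "delta_rot": [0, 0, 0]},
    {"xyz": [-1.2, -7, 12], "delta_rot": [0, 0, 0]},
    {"xyz": [-1.8, -10.5, 12], "delta_rot": [0, 0, 0]},
    {"xyz": [-2.4, -14, 12], "delta_rot": [0, 0, 0]},
    {"xyz": [-3, -17.5, 12], "delta_rot": [0, 0, 0]}
  ],
  "claw": 0.1
}}

```text
time: 3.35
ee_pos: [0.5819, 0.0985, 0.1559]
tcp_rot: [-3.141, -0.0, 2.774]
wrist_force: [0.4, 0.2, -1.8]
finger_gap: 0.275
```

{"method": "step_arm", "body": {
  "rows": [
    {"xyz": [-0.6, -3.5, 0], "delta_rot": [0, 0, 0]},
    {"xyz": [-1.2, -7, 0], "delta_rot": [0, 0, 0]},
    {"xyz": [-1.8, -10.5, 0], "delta_rot": [0, 0, 0]},
    {"xyz": [-2.4, -14, 0], "delta_rot": [0, 0, 0]},
    {"xyz": [-3, -17.5, 0], "delta_rot": [0, 0, 0]},
    {"xyz": [-3.6, -21, 0], "delta_rot": [0, 0, 0]},
    {"xyz": [-4.2, -24.5, 0], "delta_rot": [0, 0, 0]},
    {"xyz": [-4.8, -28, 0], "delta_rot": [0, 0, 0]}
  ],
  "claw": 0.1
}}

```text
time: 4.02
ee_pos: [0.5339, -0.1816, 0.1557]
tcp_rot: [3.141, -0.001, 2.774]
wrist_force: [0.8, 0.7, -0.6]
finger_gap: 0.275
```

{"method": "step_arm", "body": {
  "rows": [
    {"xyz": [-0.6, -3.5, 0], "delta_rot": [0, 0, 0]},
    {"xyz": [-1.2, -7, 0], "delta_rot": [0, 0, 0]},
    {"xyz": [-1.8, -10.5, 0], "delta_rot": [0, 0, 0]},
    {"xyz": [-2.4, -14, 0], "delta_rot": [0, 0, 0]},
    {"xyz": [-3, -17.5, 0], "delta_rot": [0, 0, 0]},
    {"xyz": [-3.6, -21, 0], "delta_rot": [0, 0, 0]},
    {"xyz": [-4.1, -24, 0], "delta_rot": [0, 0, 0]},
    {"xyz": [-4.1, -24, 0], "delta_rot": [0, 0, 0]}
  ],
  "claw": 0.1
}}

```text
time: 4.68
ee_pos: [0.4922, -0.4257, 0.1552]
tcp_rot: [-3.138, 0.001, 2.769]
wrist_force: [0.8, 0.5, -0.4]
finger_gap: 0.276
```

{"method": "step_arm", "body": {
  "rows": [
    {"xyz": [0, 0, 0], "delta_rot": [0, 0, 0]},
    {"xyz": [0, 0, -3], "delta_rot": [0, 0, 0]},
    {"xyz": [0, 0, -6], "delta_rot": [0, 0, 0]},
    {"xyz": [0, 0, -8], "delta_rot": [0, 0, 0]},
    {"xyz": [0, 0, -9.5], "delta_rot": [0, 0, 0]},
    {"xyz": [0, 0, -9.5], "delta_rot": [0, 0, 0]},
    {"xyz": [0, 0, -9.5], "delta_rot": [0, 0, 0]}
  ],
  "claw": 0.1
}}

```text
time: 5.27
ee_pos: [0.4937, -0.4185, 0.0604]
tcp_rot: [3.14, -0.002, 2.775]
wrist_force: [-0.6, 0.4, -1.4]
finger_gap: 0.277
```

{"method": "step_arm", "body": {
  "rows": [
    {"xyz": [0, -0.1, -1], "delta_rot": [0, 0, 0]},
    {"xyz": [0, -0.1, -1.5], "delta_rot": [0, 0, 0]},
    {"xyz": [0, -0.1, -1.9], "delta_rot": [0, 0, 0]},
    {"xyz": [0, -0.1, -1.9], "delta_rot": [0, 0, 0]},
    {"xyz": [0, -0.1, -1.9], "delta_rot": [0, 0, 0]}
  ],
  "claw": 0.1
}}

```text
time: 5.68
ee_pos: [0.4938, -0.421, 0.042]
tcp_rot: [3.141, 0.0, 2.774]
wrist_force: [0.2, 0.6, -0.2]
finger_gap: 0.28
```

{"method": "step_arm", "body": {
  "rows": [
    {"xyz": [0, 0, 0], "delta_rot": [0, 0, 0]},
    {"xyz": [0, 0, 0], "delta_rot": [0, 0, 0]},
    {"xyz": [0, 0, 0], "delta_rot": [0, 0, 0]},
    {"xyz": [0, 0, 0], "delta_rot": [0, 0, 0]},
    {"xyz": [0, 0, 3], "delta_rot": [0, 0, 0]},
    {"xyz": [0, 0, 6], "delta_rot": [0, 0, 0]},
    {"xyz": [0, 0, 10], "delta_rot": [0, 0, 0]},
    {"xyz": [0, 0, 13], "delta_rot": [0, 0, 0]}
  ],
  "claw": 0.75
}}

```text
time: 6.35
ee_pos: [0.4941, -0.4214, 0.1749]
tcp_rot: [-3.141, 0.002, 2.774]
wrist_force: [0.4, -0.7, 0.4]
finger_gap: 0.75
```

{"method": "step_arm", "body": {
  "rows": [
    {"xyz": [-0.4, 4, 0], "delta_rot": [0, 0, 0]},
    {"xyz": [-0.8, 8, 0], "delta_rot": [0, 0, 0]},
    {"xyz": [-1.2, 12, 0], "delta_rot": [0, 0, 0]},
    {"xyz": [-1.6, 16, 0], "delta_rot": [0, 0, 0]},
    {"xyz": [-2.0, 20, 0], "delta_rot": [0, 0, 0]},
    {"xyz": [-2.4, 24, -1], "delta_rot": [0, 0, 0]},
    {"xyz": [-2.75, 27, -2], "delta_rot": [0, 0, 0]},
    {"xyz": [-2.75, 27, -3], "delta_rot": [0, 0, 0]}
  ],
  "claw": 0.85
}}

```text
time: 7.02
ee_pos: [0.4648, -0.1464, 0.1421]
tcp_rot: [3.14, -0.001, 2.778]
wrist_force: [-0.2, -1.0, 0.4]
finger_gap: 0.85
```

Run:
```python
from station import telemetry, imaging
from h import *
print(telemetry.sense()["ee_pos"])
d={n:imaging.get_image(n) for n in("top","scene")}
a=cv2.resize(d["top"]["frame"][130:310,300:480],None,fx=2.2,fy=2.2)[:,:,::-1];b=cv2.resize(d["scene"]["frame"][190:320,60:240],None,fx=2.2,fy=2.2)[:,:,::-1]
b=cv2.copyMakeBorder(b,0,a.shape[0]-b.shape[0],0,0,0);cv2.imwrite("pics/c1.png",np.hstack([a,b]))
```

```text
[ 0.46478896 -0.14636032  0.14212182]
```

View pics/c1.png

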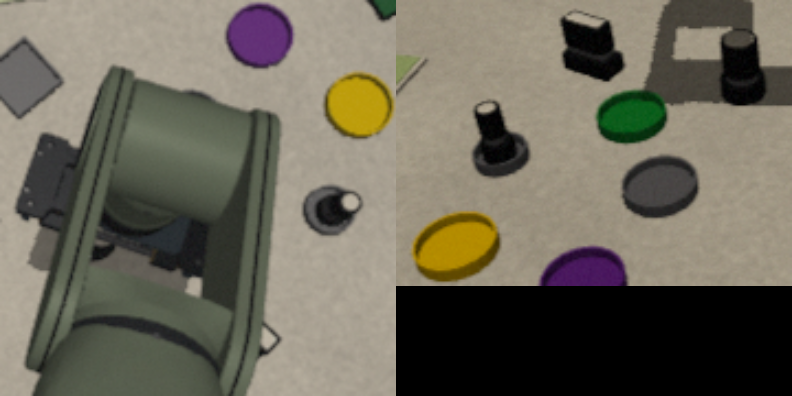

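The small stamp stands in the small tray (scene crop 498,150), and the large stamp is still where it was. I'll continue with the large stamp.

{"method": "step_arm", "body": {
  "rows": [
    {"xyz": [0, 0, 0], "delta_rot": [0, 0, 0]},
    {"xyz": [0, 0, -2], "delta_rot": [0, 0, 0]},
    {"xyz": [0, 0, -2], "delta_rot": [0, 0, 0]},
    {"xyz": [0, 0, -2], "delta_rot": [0, 0, 0]}
  ],
  "claw": 0.85
}}

```text
time: 7.45
ee_pos: [0.4662, -0.1521, 0.1219]
tcp_rot: [-3.141, -0.001, 2.772]
wrist_force: [1.0, -0.4, 0.0]
finger_gap: 0.849
```

{"method": "step_arm", "body": {
  "rows": [
    {"xyz": [0, 0, -3], "delta_rot": [0, 0, 0]},
    {"xyz": [0, 0, -6], "delta_rot": [0, 0, 0]},
    {"xyz": [0, 0, -8], "delta_rot": [0, 0, 0]},
    {"xyz": [0, 0, -8.4], "delta_rot": [0, 0, 0]},
    {"xyz": [0, 0, -8.4], "delta_rot": [0, 0, 0]},
    {"xyz": [0, 0, -8.4], "delta_rot": [0, 0, 0]}
  ],
  "claw": 0.85
}}

```text
time: 7.95
ee_pos: [0.4675, -0.1518, 0.0392]
tcp_rot: [3.141, 0.002, 2.773]
wrist_force: [1.2, -0.1, 1.1]
finger_gap: 0.85
```

{"method": "step_arm", "body": {
  "rows": [
    {"xyz": [0, 0, 0], "delta_rot": [0, 0, 0]},
    {"xyz": [0, 0, 0], "delta_rot": [0, 0, 0]},
    {"xyz": [0, 0, 0], "delta_rot": [0, 0, 0]},
    {"xyz": [0, 0, 0], "delta_rot": [0, 0, 0]},
    {"xyz": [0, 0, 0], "delta_rot": [0, 0, 0]},
    {"xyz": [0, 0, 0], "delta_rot": [0, 0, 0]},
    {"xyz": [0, 0, 0], "delta_rot": [0, 0, 0]},
    {"xyz": [0, 0, 0], "delta_rot": [0, 0, 0]}
  ],
  "claw": 0.25
}}

```text
time: 8.62
ee_pos: [0.4664, -0.151, 0.0382]
tcp_rot: [3.141, 0.0, 2.774]
wrist_force: [-0.6, -1.4, 3.6]
finger_gap: 0.457
```

{"method": "step_arm", "body": {
  "rows": [
    {"xyz": [0, 0, 3], "delta_rot": [0, 0, 0]},
    {"xyz": [0, 0, 6], "delta_rot": [0, 0, 0]},
    {"xyz": [2.5, -2.2, 8], "delta_rot": [0, 0, 0]},
    {"xyz": [5, -4.5, 8], "delta_rot": [0, 0, 0]},
    {"xyz": [7.5, -6.8, 8], "delta_rot": [0, 0, 0]},
    {"xyz": [10, -9, 8], "delta_rot": [0, 0, 0]},
    {"xyz": [12, -10.8, 8], "delta_rot": [0, 0, 0]},
    {"xyz": [13.2, -11.9, 8], "delta_rot": [0, 0, 0]}
  ],
  "claw": 0.25
}}

```text
time: 9.28
ee_pos: [0.6001, -0.272, 0.1171]
tcp_rot: [-3.141, 0.001, 2.773]
wrist_force: [0.4, -0.5, -0.7]
finger_gap: 0.454
```

{"method": "step_arm", "body": {
  "rows": [
    {"xyz": [0, 0, 0], "delta_rot": [0, 0, 0]},
    {"xyz": [0, 0, -2], "delta_rot": [0, 0, 0]},
    {"xyz": [0, 0, -4], "delta_rot": [0, 0, 0]},
    {"xyz": [0, 0, -5.5], "delta_rot": [0, 0, 0]},
    {"xyz": [0, 0, -5.5], "delta_rot": [0, 0, 0]},
    {"xyz": [0, 0, -5.5], "delta_rot": [0, 0, 0]}
  ],
  "claw": 0.25
}}

```text
time: 9.78
ee_pos: [0.597, -0.2691, 0.0621]
tcp_rot: [3.141, -0.003, 2.774]
wrist_force: [0.3, -0.9, -0.1]
finger_gap: 0.452
```

{"method": "step_arm", "body": {
  "rows": [
    {"xyz": [0.1, 0, -1], "delta_rot": [0, 0, 0]},
    {"xyz": [0.1, 0, -1.5], "delta_rot": [0, 0, 0]},
    {"xyz": [0.1, 0, -1.8], "delta_rot": [0, 0, 0]},
    {"xyz": [0.1, 0, -1.8], "delta_rot": [0, 0, 0]},
    {"xyz": [0.1, 0, -1.8], "delta_rot": [0, 0, 0]}
  ],
  "claw": 0.25
}}

```text
time: 10.2
ee_pos: [0.5993, -0.27, 0.0451]
tcp_rot: [3.141, 0.0, 2.774]
wrist_force: [0.2, 0.1, -1.0]
finger_gap: 0.455
```

{"method": "step_arm", "body": {
  "rows": [
    {"xyz": [0, 0, 0], "delta_rot": [0, 0, 0]},
    {"xyz": [0, 0, 0], "delta_rot": [0, 0, 0]},
    {"xyz": [0, 0, 0], "delta_rot": [0, 0, 0]},
    {"xyz": [0, 0, 0], "delta_rot": [0, 0, 0]},
    {"xyz": [0, 0, 0], "delta_rot": [0, 0, 0]},
    {"xyz": [0, 0, 3], "delta_rot": [0, 0, 0]},
    {"xyz": [0, 0, 6], "delta_rot": [0, 0, 0]},
    {"xyz": [0, 0, 9], "delta_rot": [0, 0, 0]}
  ],
  "claw": 0.85
}}

```text
time: 10.87
ee_pos: [0.5989, -0.2699, 0.1356]
tcp_rot: [3.141, -0.001, 2.774]
wrist_force: [0.6, -0.8, -0.4]
finger_gap: 0.852
```

{"method": "step_arm", "body": {
  "rows": [
    {"xyz": [-1.6, 3.5, 0], "delta_rot": [0, 0, 0]},
    {"xyz": [-3.2, 7, 0], "delta_rot": [0, 0, 0]},
    {"xyz": [-5, 10.5, 0], "delta_rot": [0, 0, 0]},
    {"xyz": [-6.6, 14, 0], "delta_rot": [0, 0, 0]},
    {"xyz": [-8.2, 17.5, 0], "delta_rot": [0, 0, 0.01]},
    {"xyz": [-9.9, 21, 0], "delta_rot": [0, 0, 0.02]},
    {"xyz": [-11.2, 24, 0], "delta_rot": [0, 0, 0.03]},
    {"xyz": [-11.9, 25.4, 0], "delta_rot": [0, 0, 0.03]}
  ],
  "claw": 0.85
}}

```text
time: 11.53
ee_pos: [0.478, -0.0132, 0.1352]
tcp_rot: [3.141, -0.001, 2.806]
wrist_force: [0.2, -1.0, 0.3]
finger_gap: 0.847
```

{"method": "step_arm", "body": {
  "rows": [
    {"xyz": [0, 0, 0], "delta_rot": [0, 0, 0]},
    {"xyz": [0, 0, 0], "delta_rot": [0, 0, 0]},
    {"xyz": [0, 0, -2], "delta_rot": [0, 0, 0]},
    {"xyz": [0, 0, -2], "delta_rot": [0, 0, 0]},
    {"xyz": [0, 0, -2], "delta_rot": [0, 0, 0]}
  ],
  "claw": 0.85
}}

```text
time: 11.95
ee_pos: [0.4802, -0.0169, 0.1144]
tcp_rot: [-3.141, -0.002, 2.803]
wrist_force: [-0.7, 0.1, -0.2]
finger_gap: 0.851
```

{"method": "step_arm", "body": {
  "rows": [
    {"xyz": [0, 0, -3], "delta_rot": [0, 0, 0]},
    {"xyz": [0, 0, -5.5], "delta_rot": [0, 0, 0]},
    {"xyz": [0, 0, -7.3], "delta_rot": [0, 0, 0]},
    {"xyz": [0, 0, -7.7], "delta_rot": [0, 0, 0]},
    {"xyz": [0, 0, -7.7], "delta_rot": [0, 0, 0]},
    {"xyz": [0, 0, -7.7], "delta_rot": [0, 0, 0]}
  ],
  "claw": 0.85
}}

```text
time: 12.45
ee_pos: [0.4814, -0.0165, 0.0389]
tcp_rot: [3.141, 0.002, 2.803]
wrist_force: [-0.3, 0.4, 0.3]
finger_gap: 0.85
```

{"method": "step_arm", "body": {
  "rows": [
    {"xyz": [0, 0, 0], "delta_rot": [0, 0, 0]},
    {"xyz": [0, 0, 0], "delta_rot": [0, 0, 0]},
    {"xyz": [0, 0, 0], "delta_rot": [0, 0, 0]},
    {"xyz": [0, 0, 0], "delta_rot": [0, 0, 0]},
    {"xyz": [0, 0, 0], "delta_rot": [0, 0, 0]},
    {"xyz": [0, 0, 0], "delta_rot": [0, 0, 0]},
    {"xyz": [0, 0, 0], "delta_rot": [0, 0, 0]},
    {"xyz": [0, 0, 0], "delta_rot": [0, 0, 0]}
  ],
  "claw": 0.2
}}

```text
time: 13.12
ee_pos: [0.4804, -0.016, 0.0381]
tcp_rot: [3.141, 0.0, 2.804]
wrist_force: [-0.6, 0.2, 2.0]
finger_gap: 0.394
```

{"method": "step_arm", "body": {
  "rows": [
    {"xyz": [0, 0, 3], "delta_rot": [0, 0, 0]},
    {"xyz": [0, 0, 6], "delta_rot": [0, 0, 0]},
    {"xyz": [3, -1, 8], "delta_rot": [0, 0, -0.1]},
    {"xyz": [6, -2, 8], "delta_rot": [0, 0, -0.2]},
    {"xyz": [9, -3, 8], "delta_rot": [0, 0, -0.3]},
    {"xyz": [12, -4, 8], "delta_rot": [0, 0, -0.4]},
    {"xyz": [15, -5, 8], "delta_rot": [0, 0, -0.5]},
    {"xyz": [17.7, -5.9, 8], "delta_rot": [0, 0, -0.555]}
  ],
  "claw": 0.2
}}

```text
time: 13.78
ee_pos: [0.6586, -0.0756, 0.1174]
tcp_rot: [-3.141, -0.0, 2.244]
wrist_force: [-0.3, 0.2, -0.7]
finger_gap: 0.388
```

{"method": "step_arm", "body": {
  "rows": [
    {"xyz": [0, 0, 0], "delta_rot": [0, 0, 0]},
    {"xyz": [0, 0, -2], "delta_rot": [0, 0, 0]},
    {"xyz": [0, 0, -4], "delta_rot": [0, 0, 0]},
    {"xyz": [0, 0, -5.5], "delta_rot": [0, 0, 0]},
    {"xyz": [0, 0, -5.5], "delta_rot": [0, 0, 0]},
    {"xyz": [0, 0, -5.5], "delta_rot": [0, 0, 0]}
  ],
  "claw": 0.2
}}

```text
time: 14.28
ee_pos: [0.6561, -0.0748, 0.0619]
tcp_rot: [-3.14, -0.002, 2.249]
wrist_force: [-0.3, 0.6, -0.9]
finger_gap: 0.392
```

{"method": "step_arm", "body": {
  "rows": [
    {"xyz": [0, 0, -1], "delta_rot": [0, 0, 0]},
    {"xyz": [0, 0, -1.5], "delta_rot": [0, 0, 0]},
    {"xyz": [0, 0, -1.9], "delta_rot": [0, 0, 0]},
    {"xyz": [0, 0, -1.9], "delta_rot": [0, 0, 0]},
    {"xyz": [0, 0, -1.9], "delta_rot": [0, 0, 0]}
  ],
  "claw": 0.2
}}

```text
time: 14.7
ee_pos: [0.6572, -0.075, 0.044]
tcp_rot: [3.142, -0.0, 2.249]
wrist_force: [-0.0, -0.0, -0.6]
finger_gap: 0.397
```

{"method": "step_arm", "body": {
  "rows": [
    {"xyz": [0, 0, 0], "delta_rot": [0, 0, 0]},
    {"xyz": [0, 0, 0], "delta_rot": [0, 0, 0]},
    {"xyz": [0, 0, 0], "delta_rot": [0, 0, 0]},
    {"xyz": [0, 0, 0], "delta_rot": [0, 0, 0]},
    {"xyz": [0, 0, 0], "delta_rot": [0, 0, 0]},
    {"xyz": [0, 0, 3], "delta_rot": [0, 0, 0]},
    {"xyz": [0, 0, 6], "delta_rot": [0, 0, 0]},
    {"xyz": [0, 0, 9], "delta_rot": [0, 0, 0]}
  ],
  "claw": 0.8
}}

```text
time: 15.37
ee_pos: [0.6569, -0.075, 0.1346]
tcp_rot: [-3.141, -0.001, 2.249]
wrist_force: [0.6, 0.1, -0.1]
finger_gap: 0.802
```

{"method": "step_arm", "body": {
  "rows": [
    {"xyz": [-2, -1.5, 2], "delta_rot": [0, 0, -0.1]},
    {"xyz": [-4, -3, 3], "delta_rot": [0, 0, -0.2]},
    {"xyz": [-6, -4.5, 3], "delta_rot": [0, 0, -0.3]},
    {"xyz": [-8, -6, 3], "delta_rot": [0, 0, -0.4]},
    {"xyz": [-10, -7.5, 3], "delta_rot": [0, 0, -0.5]},
    {"xyz": [-12, -9, 3], "delta_rot": [0, 0, -0.6]},
    {"xyz": [-14, -10.5, 3], "delta_rot": [0, 0, -0.7]},
    {"xyz": [-16, -12, 3], "delta_rot": [0, 0, -0.8]}
  ],
  "claw": 0.8
}}

```text
time: 16.03
ee_pos: [0.4962, -0.1956, 0.1642]
tcp_rot: [3.141, 0.0, 1.444]
wrist_force: [0.0, -0.3, 0.2]
finger_gap: 0.801
```

{"method": "step_arm", "body": {
  "rows": [
    {"xyz": [-2, -1.6, 0], "delta_rot": [0, 0, -0.1]},
    {"xyz": [-4, -3.3, 0], "delta_rot": [0, 0, -0.2]},
    {"xyz": [-6, -5, 0], "delta_rot": [0, 0, -0.3]},
    {"xyz": [-8, -6.6, 0], "delta_rot": [0, 0, -0.4]},
    {"xyz": [-10, -8.3, 0], "delta_rot": [0, 0, -0.5]},
    {"xyz": [-12, -10, 0], "delta_rot": [0, 0, -0.6]},
    {"xyz": [-13.75, -11.4, 0], "delta_rot": [0, 0, -0.7]},
    {"xyz": [-13.75, -11.4, 0], "delta_rot": [0, 0, -0.705]}
  ],
  "claw": 0.8
}}

```text
time: 16.7
ee_pos: [0.3572, -0.3107, 0.1642]
tcp_rot: [3.141, 0.002, 0.738]
wrist_force: [-0.1, -0.1, -0.3]
finger_gap: 0.8
```

{"method": "step_arm", "body": {
  "rows": [
    {"xyz": [0, 0, -2], "delta_rot": [0, 0, 0]},
    {"xyz": [0, 0, -4], "delta_rot": [0, 0, 0]},
    {"xyz": [0, 0, -5], "delta_rot": [0, 0, 0]},
    {"xyz": [0, 0, -5], "delta_rot": [0, 0, 0]},
    {"xyz": [0, 0, -5], "delta_rot": [0, 0, 0]}
  ],
  "claw": 0.8
}}

```text
time: 17.12
ee_pos: [0.36, -0.3087, 0.1139]
tcp_rot: [-3.141, -0.0, 0.745]
wrist_force: [-0.3, -0.2, -0.3]
finger_gap: 0.801
```

{"method": "step_arm", "body": {
  "rows": [
    {"xyz": [0, 0, -3], "delta_rot": [0, 0, 0]},
    {"xyz": [0, 0, -5.5], "delta_rot": [0, 0, 0]},
    {"xyz": [0, 0, -7.2], "delta_rot": [0, 0, 0]},
    {"xyz": [0, 0, -7.7], "delta_rot": [0, 0, 0]},
    {"xyz": [0, 0, -7.7], "delta_rot": [0, 0, 0]},
    {"xyz": [0, 0, -7.7], "delta_rot": [0, 0, 0]}
  ],
  "claw": 0.8
}}

```text
time: 17.62
ee_pos: [0.3607, -0.3097, 0.0381]
tcp_rot: [3.139, -0.0, 0.744]
wrist_force: [1.0, 0.4, 1.9]
finger_gap: 0.798
```

{"method": "step_arm", "body": {
  "rows": [
    {"xyz": [0, 0, 0], "delta_rot": [0, 0, 0]},
    {"xyz": [0, 0, 0], "delta_rot": [0, 0, 0]},
    {"xyz": [0, 0, 0], "delta_rot": [0, 0, 0]},
    {"xyz": [0, 0, 0], "delta_rot": [0, 0, 0]},
    {"xyz": [0, 0, 0], "delta_rot": [0, 0, 0]},
    {"xyz": [0, 0, 0], "delta_rot": [0, 0, 0]},
    {"xyz": [0, 0, 0], "delta_rot": [0, 0, 0]},
    {"xyz": [0, 0, 0], "delta_rot": [0, 0, 0]}
  ],
  "claw": 0.1
}}

```text
time: 18.28
ee_pos: [0.3597, -0.3089, 0.037]
tcp_rot: [-3.141, 0.0, 0.744]
wrist_force: [-0.4, -0.2, 0.6]
finger_gap: 0.27
```

{"method": "step_arm", "body": {
  "rows": [
    {"xyz": [0, 0, 3], "delta_rot": [0, 0, 0]},
    {"xyz": [0, 0, 6], "delta_rot": [0, 0, 0]},
    {"xyz": [0, 0, 9.5], "delta_rot": [0, 0, 0]},
    {"xyz": [2, 2.6, 12], "delta_rot": [0, 0, -0.06]},
    {"xyz": [4, 5.2, 12], "delta_rot": [0, 0, -0.12]},
    {"xyz": [6, 7.9, 12], "delta_rot": [0, 0, -0.18]},
    {"xyz": [8, 10.5, 12], "delta_rot": [0, 0, -0.24]},
    {"xyz": [10, 13.1, 12], "delta_rot": [0, 0, -0.3]}
  ],
  "claw": 0.1
}}

```text
time: 18.95
ee_pos: [0.4602, -0.1766, 0.157]
tcp_rot: [3.141, 0.0, 0.441]
wrist_force: [0.3, -0.7, 0.4]
finger_gap: 0.273
```

{"method": "step_arm", "body": {
  "rows": [
    {"xyz": [2.4, 3.1, 0], "delta_rot": [0, 0, -0.05]},
    {"xyz": [4.8, 6.3, 0], "delta_rot": [0, 0, -0.1]},
    {"xyz": [7.2, 9.4, 0], "delta_rot": [0, 0, -0.15]},
    {"xyz": [9.6, 12.6, 0], "delta_rot": [0, 0, -0.2]},
    {"xyz": [12, 15.8, 0], "delta_rot": [0, 0, -0.25]},
    {"xyz": [14.4, 18.9, 0], "delta_rot": [0, 0, -0.3]},
    {"xyz": [16.8, 22.1, 0], "delta_rot": [0, 0, -0.3]},
    {"xyz": [19.1, 25.15, 0], "delta_rot": [0, 0, -0.3]}
  ],
  "claw": 0.1
}}

```text
time: 19.62
ee_pos: [0.6514, 0.0755, 0.1564]
tcp_rot: [3.142, 0.001, 0.144]
wrist_force: [-0.4, -1.1, -0.9]
finger_gap: 0.274
```

{"method": "step_arm", "body": {
  "rows": [
    {"xyz": [0, 0, 0], "delta_rot": [0, 0, 0]},
    {"xyz": [0, 0, 0], "delta_rot": [0, 0, 0]},
    {"xyz": [0, 0, -3], "delta_rot": [0, 0, 0]},
    {"xyz": [0, 0, -6], "delta_rot": [0, 0, 0]},
    {"xyz": [0, 0, -8], "delta_rot": [0, 0, 0]},
    {"xyz": [0, 0, -9.5], "delta_rot": [0, 0, 0]},
    {"xyz": [0, 0, -9.5], "delta_rot": [0, 0, 0]},
    {"xyz": [0, 0, -9.5], "delta_rot": [0, 0, 0]}
  ],
  "claw": 0.1
}}

```text
time: 20.28
ee_pos: [0.6496, 0.0724, 0.0614]
tcp_rot: [3.141, 0.003, 0.143]
wrist_force: [0.0, -0.1, -0.2]
finger_gap: 0.273
```

{"method": "step_arm", "body": {
  "rows": [
    {"xyz": [0.1, 0.1, -1], "delta_rot": [0, 0, 0]},
    {"xyz": [0.1, 0.1, -1.5], "delta_rot": [0, 0, 0]},
    {"xyz": [0.1, 0.1, -1.9], "delta_rot": [0, 0, 0]},
    {"xyz": [0.1, 0.1, -1.9], "delta_rot": [0, 0, 0]},
    {"xyz": [0.1, 0.1, -1.9], "delta_rot": [0, 0, 0]}
  ],
  "claw": 0.1
}}

```text
time: 20.7
ee_pos: [0.6517, 0.0745, 0.043]
tcp_rot: [3.141, 0.0, 0.144]
wrist_force: [0.9, 0.1, -0.3]
finger_gap: 0.274
```

{"method": "step_arm", "body": {
  "rows": [
    {"xyz": [0, 0, 0], "delta_rot": [0, 0, 0]},
    {"xyz": [0, 0, 0], "delta_rot": [0, 0, 0]},
    {"xyz": [0, 0, 0], "delta_rot": [0, 0, 0]},
    {"xyz": [0, 0, 0], "delta_rot": [0, 0, 0]},
    {"xyz": [0, 0, 3], "delta_rot": [0, 0, 0]},
    {"xyz": [0, 0, 6], "delta_rot": [0, 0, 0]},
    {"xyz": [0, 0, 10], "delta_rot": [0, 0, 0]},
    {"xyz": [0, 0, 14], "delta_rot": [0, 0, 0]}
  ],
  "claw": 0.6
}}

```text
time: 21.37
ee_pos: [0.6511, 0.0744, 0.184]
tcp_rot: [3.142, 0.002, 0.144]
wrist_force: [0.2, 0.0, 0.2]
finger_gap: 0.597
```

{"method": "step_arm", "body": {
  "rows": [
    {"xyz": [-4, 0, 3], "delta_rot": [0, 0, 0]},
    {"xyz": [-8, 0, 6], "delta_rot": [0, 0, 0]},
    {"xyz": [-11, 0, 8], "delta_rot": [0, 0, 0]},
    {"xyz": [-14, 0, 10], "delta_rot": [0, 0, 0]},
    {"xyz": [-17, 0, 12], "delta_rot": [0, 0, 0]},
    {"xyz": [-20, 0, 14], "delta_rot": [0, 0, 0]},
    {"xyz": [-23, 0, 15], "delta_rot": [0, 0, 0]},
    {"xyz": [-25, 0, 15], "delta_rot": [0, 0, 0]}
  ]
}}

```text
time: 22.03
ee_pos: [0.4002, 0.0745, 0.3361]
tcp_rot: [-3.141, -0.006, 0.144]
wrist_force: [0.7, -1.1, 0.3]
finger_gap: 0.597
```

Run:
```python
from station import telemetry, imaging
from h import *
print(telemetry.sense()["ee_pos"])
for n in("top","scene"):
    d=imaging.get_image(n);np.savez(n+"1.npz",**d);cv2.imwrite(f"pics/{n}1.png",d["frame"][:,:,::-1])
```

```text
[0.40016787 0.07454555 0.33614397]
```

View pics/top1.png

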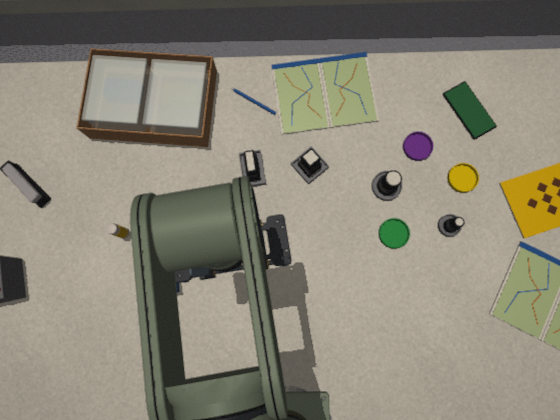

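View pics/scene1.png

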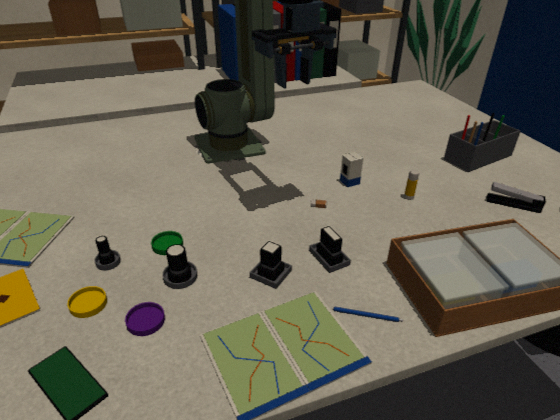

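All four stamps stand in their trays: top view large (388,184), small (451,226), square (310,164) and oblong (251,166). Carton and glue are unmoved in the scene view. I'll check the label heights and centres numerically.

Run:
```python
from h import *
T=dict(np.load("top1.npz"));S=dict(np.load("scene1.npz"))
for n,a,b,tr,h in[("large",(393,178),(177,251),(.5985,-.270),.080),("small",(459,222),(102,240),(.4933,-.420),.070),("square",(311,157),(270,246),(.657,-.075),.078),("oblong",(250,160),(330,232),(.651,.0735),.074)]:
    for th in(.85,.95):
        try:
            ca,pa,x=blob(T,a,"white",th);cb,pb,y=blob(S,b,"white",th);X,g=tri(T,pa,S,pb);print(n,th,x,y,X.round(4),"want",h,"off mm",((X[:2]-tr)*1000).round(1),"gap",round(g,4))
        except Exception as e:print(n,th,e)
D=[np.load(f"scene{i}.npz")["frame"].astype(int) for i in(0,1)]
for q,(u,v) in(("carton",(351,170)),("glue",(411,185))):
    print(q,np.abs(D[0]-D[1])[v-18:v+18,u-12:u+12].mean())
```

```text
large 0.85 137.0 115.0 [ 0.5997 -0.2706  0.0792] want 0.08 off mm [ 1.2 -0.6] gap 0.0006
large 0.95 129.0 109.0 [ 0.6002 -0.2705  0.0797] want 0.08 off mm [ 1.7 -0.5] gap 0.0004
small 0.85 39.0 24.0 [ 0.4927 -0.4214  0.0692] want 0.07 off mm [-0.6 -1.4] gap 0.0007
small 0.95 max() iterable argument is empty
square 0.85 111.0 91.0 [ 0.657  -0.0742  0.0773] want 0.078 off mm [0.  0.8] gap 0.0003
square 0.95 104.0 83.0 [ 0.6569 -0.0744  0.0772] want 0.078 off mm [-0.1  0.6] gap 0.0007
oblong 0.85 115.0 77.0 [0.6526 0.0742 0.0725] want 0.074 off mm [1.6 0.7] gap 0.0007
oblong 0.95 102.0 65.0 [0.6526 0.0742 0.0733] want 0.074 off mm [1.6 0.7] gap 0.0001
carton 2.4347993827160495
glue 2.1685956790123457
```

All labels are within 2 mm of the tray centres and of the seated height, so I'm handing in.

```bash
python3 -c "
from station import bot
print(bot.job_done())"
```

```text
the job is handed in; nothing more can be done
None
```

All four stamps (large round, small round, square, oblong) now stand in their own grey trays, and I handed the job in. The moves ended at about 22 s of the 125 s allowed.

**Stamps:** in the last two-view check each label centre was within 2 mm of its tray centre. The label heights were 79, 69, 77 and 73 mm, against 80, 70, 78 and 74 mm expected when seated. The small stamp's label was measured at only one threshold, because the stricter one found nothing.

**Upright:** I did not measure tilt separately. I judged it from the label centres sitting over the tray centres at the right height.

**Carton and glue:** a comparison of the scene picture before and after showed no sign that either had moved. The gripper was open and clear of everything, and wrist forces stayed under 4 N at every reading.

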